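# Face the toolbox clasp to the camera and take its picture

### The job

A three-cornered motorcycle toolbox stands on the turntable of the shop's product-photo stand. Turn it where it stands, without lifting it, until its black clasp looks straight at the camera (in line with the yellow arrow) and it stays still, in the middle of the turntable; then press the red shutter button fully down and let it go. Leave the other toolboxes, the mug, the bottle and the tin where they are.

Things in the scene. Friction and masses are not known exactly. Their poses are not given: they have to be found in the camera images.
- toolbox: Grey steel toolbox, rounded triangle in plan, 59 mm high, 0.6 to 1 kg, loose on the turntable near its centre, turning with it. Origin: centre of underside, z up, x through the clasp's face. Flat faces 57 mm from the axis in directions 0 (clasp), +120, -120 deg; corners of 30 mm radius about points 55 mm out at 60, 180, -60 deg. Starts with the clasp 45 to 180 deg off the arrow, either side.
- stand: Photo stand, fixed: grey round base of 125 mm radius, 12 mm high, with a 120 mm wide tongue reaching 260 mm from the centre and carrying the camera. A blue turntable disc of 100 mm radius on it, top 30 mm above the counter. Origin: on the turntable's axis at counter level; z up; x from the axis along the yellow arrow to the camera.
- turntable (a joint): Angle of the blue turntable disc (rad, counterclockwise from above), without practical limit; its value says nothing of the toolbox. Slight friction (0.06 N m) stops it when no longer pushed: 1 to 2 N against the toolbox's side near a corner turns disc and toolbox together.
- camera: Black camera fixed on the stand's tongue, lens towards the turntable, 112 mm wide. It begins 173 mm from the turntable's axis; its top is 94 mm above the counter. Origin: under its middle, 222 mm from the axis.
- arrow (a point): Tip of the yellow arrow on the stand's base between turntable and camera, in line from the turntable's axis to the camera's lens. The arrow points at the turntable; this point lies 110 mm from the axis, 13 mm above the counter.
- clasp (a point): Outer face of the toolbox's clasp: a black block 36 mm wide standing 12 mm out of one flat face, with a brass tongue and a black strap over the lid's edge. The point is 70 mm from the toolbox's axis along its x, 40 mm above its underside. The other two faces are plain.
- shutter_top (a point): Centre of the top of the red shutter button (40 mm across) in its small black housing fixed to the counter, to the left or the right of the stand. It is pressed straight down.
- shutter (a joint): Travel of the shutter button: 0 m up, 0.006 m fully down. A spring pushes it back; fully down takes 5 N.
- waiting_box_a: A steel three-cornered motorcycle toolbox, same make as the one on the turntable, standing on the counter; origin centre of underside, z up. A bystander.
- waiting_box_b: Another steel three-cornered motorcycle toolbox, same make as the one on the turntable, standing on the counter; origin centre of underside, z up. A bystander.
- mug: White mug, 80 mm across, 92 mm high, on the other side of the stand from the shutter button; origin centre of underside. A bystander.
- oil_bottle: Oil bottle, 72 mm across, 190 mm high; origin centre of underside. A bystander.
- polish_tin: Red tin, 72 mm across, 75 mm high; origin centre of underside. A bystander.
There are look-alikes about, which are no part of the job. What is shaped like the toolbox but orange is not meant.

How it is judged:
On the way, in this order (a step that is already met when the one before it is completed fails the run):
1. the clasp faces the camera, the toolbox standing still in the middle of the turntable (angle between the x axis of toolbox and the x axis of stand, either way round below 0.15 rad and x of clasp in the frame of stand above 0.03 m and horizontal distance between toolbox and stand below 0.025 m and angle between toolbox's own z axis and vertical below 0.08 rad and z of toolbox in the frame of stand between 0.026 and 0.034 m and linear speed of toolbox below 0.02 m/s and angular speed of toolbox below 0.1 rad/s), for 0.3 s.
2. then the shutter button is pressed down with the clasp still facing the camera (value of joint shutter above 0.004 m and angle between the x axis of toolbox and the x axis of stand, either way round below 0.15 rad and x of clasp in the frame of stand above 0.03 m and horizontal distance between toolbox and stand below 0.025 m and angle between toolbox's own z axis and vertical below 0.08 rad and z of toolbox in the frame of stand between 0.026 and 0.034 m), for 0.03 s.
At the end, for the whole second after the job is handed in: The clasp faces the camera within 0.15 rad of the arrow's direction, the toolbox stands flat and still on the turntable within 25 mm of its centre, and the shutter button, pressed at least 4 mm after the turning, is up again (all of step 1 and value of joint shutter below 0.002 m); the robot touches nothing.
It fails at once if the toolbox is lifted off the turntable or tipped (z of toolbox in the frame of stand above 0.042 m or angle between toolbox's own z axis and vertical above 0.25 rad).
It fails at once if another toolbox, the mug, the bottle or the tin is shifted more than 30 mm (distance of any of waiting_box_a, waiting_box_b, mug, oil_bottle, polish_tin from where it was at the start of the episode above 0.03 m).
It also fails if it takes over 64 s, if anything falls off the work surface, if the arm or the gripper's body presses on something with over 40 N, if the wrist force passes 120 N, or if a joint passes its speed limit or range.

### The arm

A 6-joint arm with a two-finger parallel gripper is mounted at the origin on the work surface. World frame = base frame: x ahead of the robot, y to its left, z up, the work surface at z = 0. Lengths are in m, angles in rad, forces in N, time in s.
With the tool pointing down it reaches from about 0.275 to 0.825 m from the base axis. Payload 5.2 kg.
Tool frame: the origin (TCP) lies on the centre line of the jaws, within the pads' length; the fingertips stand 14 mm ahead of it and the grasp point (between the pads) lies 5 mm behind it; z points along the fingers, y is the line along which they close (so a half turn about z gives the same grasp; the last joint's range is limited). The gripper opens to 93 mm and grips with 3 to 60 N. Pads are 15 mm wide; open, the fingers measure 128 mm over their backs; the gripper's body (75 mm by 188 mm) begins 65 mm behind the grasp point.
Start: joints at [0.957, 0.259, 1.535, -0, 1.348, -0.203], TCP at [0.22, 0.504, 0.233] pointing down, gripper open.
Joint ranges: [-3.14, 3.14], [-0.91, 2.08], [0.19, 2.58], [-1.22, 4.36], [0.22, 2.71], [-3.12, 3.12]. Speed limits (rad/s): [2.57, 2.57, 3.14, 3.14, 3.14, 3.14].

### API

Orientations are given as a rotation vector (axis times angle).
In Python, from bench import status, optics, order gives the robot as it stands.
- The arm moves only by the shell command python3 -m jog 'ROWS' [OPENING] [FORCE]. ROWS is JSON, a list that holds one entry, the list of rows, each a list of 6 numbers: the shift along the tool's x, y, z in m, then the turn, a rotation vector about the tool's x, y, z in degrees. A call has 1 to 12 rows; each row is the pose to reach, as a shift and turn from the pose commanded when the call began, along the tool's axes at that moment; what a row does not reach only later rows make up. A row lasts 1/8 s, in which the tool goes at most 62.5 mm and 10.7 degrees, less where a joint would pass 70% of its speed; a pose out of reach is approached as far as the arm can. A call with a gripper value outside its range is refused whole. OPENING is the opening in per cent of the stroke, from 0 (shut) to 100 (fully open), set as the call begins (- or left out, the last holds). The fingers move at their own pace and stop on an object; FORCE is the grip in N (left out, the last holds). Time passes only in rows, so rows that repeat a pose let the fingers close. It gives the time, the measured TCP pose, the force, the opening and the grip force at its end, in the units of the state.
- status.get_state(): the state, without advancing time (a new reading comes with each control period).
- optics.read_camera(name): name is "side" or "top"; returns the picture (480x640x3 uint8, blue, green, red); there is no depth.
- optics.camera_model(name): a dict with "fx", "fy", "cx", "cy" (pixels), "T" (4x4, takes a point from camera to world coordinates). Camera axes: x right, y down, z forward; pixel columns grow to the right and rows downward; lengths in m; the calibration is good to about 2 mm. A picture is of the moment at which its call begins. camera_model takes no time and is no camera call.
- order.hand_in(): hands the job in; it is judged then, once.
The state is a dict: "time_s": time; "joints": joint angles; "qvel": joint speeds; "joint_torque": joint torques, N m; "tcp_pos": TCP position; "tool_rot": TCP orientation; "contact_force": force on the tool from outside, world axes, zero at the start; "moment": the same for the moment, N m; "finger_gap": opening from 0.0 (shut) to 1.0 (fully open); "grip_force": force on a finger pad.
Only numpy, scipy, OpenCV 4.12 (cv2) and the standard library are available. Lean on these libraries where they do the work, as an engineer would, in place of code of your own. Each camera call takes 0.05 s, during which the arm holds its last target. There are 200 camera calls.

## Working session

There is one attempt and no reset: what is moved stays moved. The work goes in short steps, Python scripts to look and compute and a shell command to move; the robot and the scene stay as the last step left them, time stands still between calls to the robot, and variables do not carry over. Pictures are saved under pics/ and viewed, at most 10 in all, crops included, and the job is handed in when it is done.

```bash
ls; mkdir -p pics
python3 - <<'E'
from bench import status, optics
import cv2,numpy as np
s=status.get_state();print({k:np.round(v,3).tolist() for k,v in s.items()})
for n in("top","side"):
    cv2.imwrite(f"pics/{n}0.png",optics.read_camera(n)); m=optics.camera_model(n);print(n,m["fx"],m["fy"],m["cx"],m["cy"],np.round(m["T"],3).tolist())
E
```

```text
pics
{'time_s': 0.0, 'joints': [0.957, 0.259, 1.536, -0.0, 1.348, -0.203], 'qvel': [0.001, 0.0, -0.0, 0.002, 0.001, 0.003], 'joint_torque': [0.0, -43.729, -28.401, 0.072, 0.041, -0.0], 'tcp_pos': [0.219, 0.504, 0.232], 'tool_rot': [-0.641, -3.075, 0.003], 'contact_force': [-0.787, 0.003, -0.394], 'moment': [-0.011, -0.015, 0.01], 'grip_force': 0.0, 'finger_gap': 1.002}
top 466.38853742100144 466.38853742100144 320.72473921476666 230.40264821494648 [[0.029, -0.988, 0.153, 0.28], [-1.0, -0.03, -0.005, 0.002], [0.01, -0.153, -0.988, 1.48], [0.0, 0.0, 0.0, 1.0]]
side 556.3550716675788 556.3550716675788 331.7700854435978 244.21129355426459 [[-0.994, -0.088, 0.062, 0.41], [-0.106, 0.716, -0.69, 0.987], [0.016, -0.692, -0.721, 1.114], [0.0, 0.0, 0.0, 1.0]]
```

View pics/top0.png

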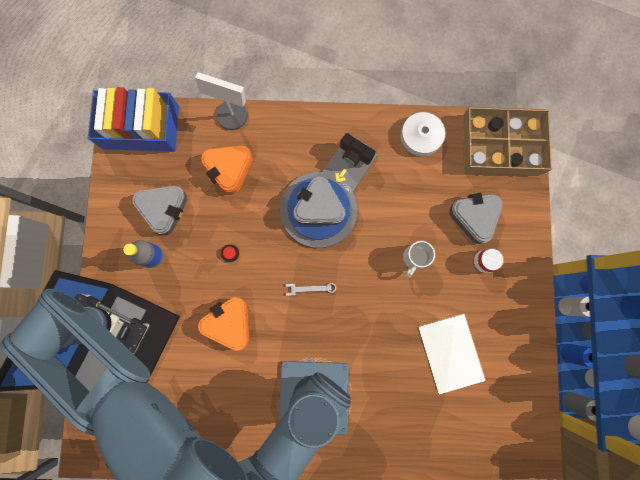

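View pics/side0.png

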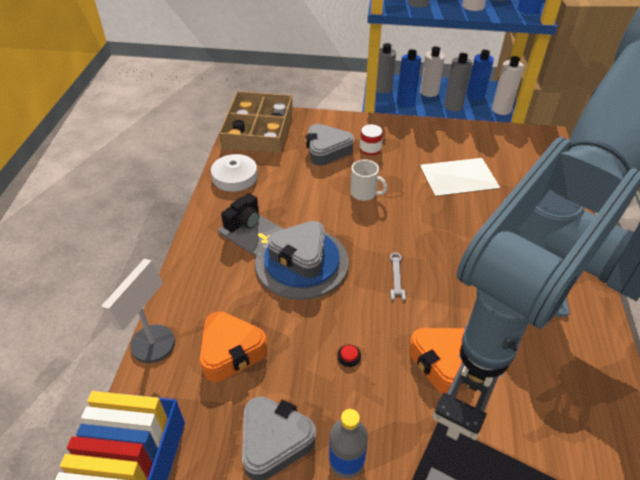

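The top view shows the target: the grey box on the blue disc at (320,205), with its clasp at about (305,195) and the arrow at (341,177). The look-alikes are grey boxes at (160,208) and (478,217), which are the waiting boxes on the counter, and orange boxes at (227,167) and (225,323). Only the grey one on the disc fits. The shutter button is at (230,253). Next I'll measure and take one enlarged crop.

```bash
cat > h.py <<'E'
from bench import status, optics
import cv2,numpy as np
def ray(n,px,z):
    m=optics.camera_model(n);d=m["T"][:3,:3]@np.array([(px[0]-m["cx"])/m["fx"],(px[1]-m["cy"])/m["fy"],1]);o=np.array(m["T"])[:3,3]
    return o+d*(z-o[2])/d[2]
def proj(n,p):
    m=optics.camera_model(n);c=np.linalg.inv(m["T"])@np.r_[p,1];return np.array([m["fx"]*c[0]/c[2]+m["cx"],m["fy"]*c[1]/c[2]+m["cy"]])
def hsvmask(im,lo,hi): return cv2.inRange(cv2.cvtColor(im,cv2.COLOR_BGR2HSV),np.array(lo),np.array(hi))
def cent(m,box):
    x0,y0,x1,y1=box;ys,xs=np.nonzero(m[y0:y1,x0:x1]);return np.array([xs.mean()+x0,ys.mean()+y0]),len(xs)
E
python3 - <<'E'
from h import *
im=cv2.imread("pics/top0.png");s=cv2.imread("pics/side0.png")
# yellow arrow, red button
a,n=cent(hsvmask(im,(22,120,120),(35,255,255)),(325,165,360,195));print("arrow",a,n,ray("top",a,.013))
for nm,I,b in(("top",im,(215,238,245,268)),("side",s,(335,340,365,370))):
    m=hsvmask(I,(0,150,90),(8,255,255))|hsvmask(I,(172,150,90),(180,255,255));c,n=cent(m,b);print("btn",nm,c,n,ray(nm,c,.03))
# blue disc ellipse
m=hsvmask(im,(100,120,40),(125,255,255));m2=np.zeros_like(m);m2[165:255,270:365]=m[165:255,270:365]
pts=cv2.findNonZero(m2);h=cv2.convexHull(pts);w=np.array([ray("top",p[0],.03)[:2] for p in h],np.float32);print("disc",cv2.minEnclosingCircle(w),"bbox",cv2.boundingRect(h))
c1=cv2.resize(im[140:260,265:385],(600,600),interpolation=cv2.INTER_CUBIC)
cv2.imwrite("pics/crop1.png",c1)
E
```

```text
arrow [340.26666667 175.93333333] 75 [ 0.68807323 -0.06390595  0.013     ]
btn top [228.96323529 252.32352941] 136 [0.42707661 0.27830501 0.03      ]
btn side [348.89285714 352.52777778] 252 [0.42799925 0.28578684 0.03      ]
disc ((0.5776501893997192, 0.003922142554074526), 0.09918498247861862) bbox (288, 179, 62, 60)
```

View pics/crop1.png

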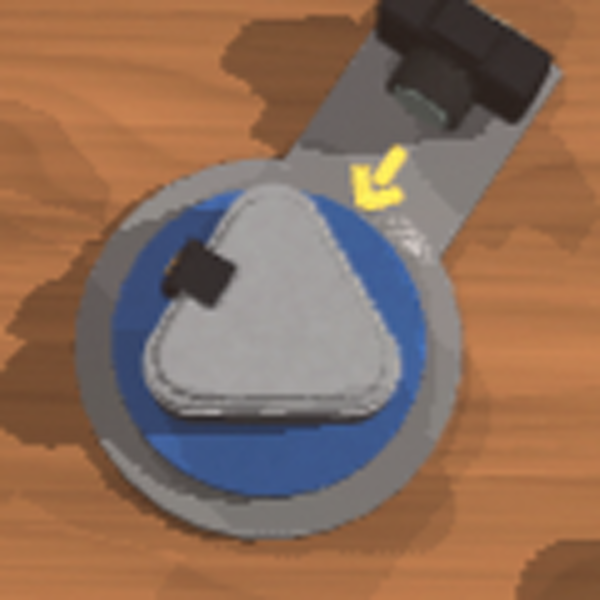

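The crop confirms it: the grey box on the blue disc, black clasp at crop (200,272) on its left face, and the yellow arrow at upper right pointing at the disc. Next I'll get the box's centre and angle from the lid outline. The plan is to straddle the corner opposite the clasp with the open fingers and swing it round clockwise.

```bash
cat >> h.py <<'E'
C=np.array([.578,.003])
def box(im,zl=.089):
    hsv=cv2.cvtColor(im,cv2.COLOR_BGR2HSV)
    m=((hsv[...,1]<45)&(hsv[...,2]>115)).astype(np.uint8)*255
    k=np.zeros_like(m);p=proj("top",np.r_[C,.089]);cv2.circle(k,tuple(int(v) for v in p),38,255,-1);m&=k
    m=cv2.morphologyEx(m,cv2.MORPH_OPEN,np.ones((3,3)))
    c=max(cv2.findContours(m,cv2.RETR_EXTERNAL,cv2.CHAIN_APPROX_NONE)[0],key=cv2.contourArea)
    h=cv2.convexHull(c)[:,0];w=np.array([ray("top",p,zl)[:2] for p in h],np.float32)
    mo=cv2.moments(w);ctr=np.array([mo["m10"],mo["m01"]])/mo["m00"]
    tri=cv2.minEnclosingTriangle(w[:,None])[1]
    tri=tri[:,0];tc=tri.mean(0);ang=np.degrees(np.arctan2(*(tri-tc).T[::-1]))
    dark=((hsv[...,2]<70)&(hsv[...,1]<120)).astype(np.uint8)*255
    return ctr,tc,ang,np.linalg.norm(tri-tc,axis=1),mo["m00"],m
E
python3 - <<'E'
from h import *
im=cv2.imread("pics/top0.png")
c,tc,a,l,A,m=box(im);print(c,tc,a,l,A)
d=ray("top",(305,195),.085)[:2];print("clasp ang",np.degrees(np.arctan2(*(d-tc)[::-1])))
# arrow axis via arrow+camera lens direction
a=ray("top",(340.27,175.93),.013)[:2]-C;print("arrow",np.degrees(np.arctan2(a[1],a[0])),np.linalg.norm(a))
# base circle (grey) check via arrow mask long axis
m=hsvmask(im,(22,120,120),(35,255,255));m2=np.zeros_like(m);m2[165:195,325:360]=m[165:195,325:360]
w=np.array([ray("top",p[0],.013)[:2] for p in cv2.findNonZero(m2)]);r=w-C
print("arrow radial span",np.hypot(*r.T).min(),np.hypot(*r.T).max()); t=w[np.hypot(*r.T).argmin()]-C;print("tip",np.degrees(np.arctan2(t[1],t[0])))
print("disc centre at side?")
s=cv2.imread("pics/side0.png");m=hsvmask(s,(100,120,40),(125,255,255));m2=np.zeros_like(m);m2[220:300,250:350]=m[220:300,250:350]
h=cv2.convexHull(cv2.findNonZero(m2));w=np.array([ray("side",p[0],.03)[:2] for p in h],np.float32);print(cv2.minEnclosingCircle(w))
E
```

```text
[0.59822036 0.00633445] [0.599818   0.02338076] [ -19.57346 -131.72267  102.82599] [0.14674228 0.15209675 0.16684507] 0.021118675187553573
clasp ang 78.25258385316046
arrow -31.293906011709822 0.1288272559924889
arrow radial span 0.10991266145735547 0.15503121614130935
tip -29.06473962471451
disc centre at side?
((0.5749456286430359, 0.007501655723899603), 0.10115993022918701)
```

```bash
sed -i 's/hsv\[...,2\]>115/hsv[...,2]>TH/; s/def box(im,zl=.089)/def box(im,zl=.089,TH=140)/' h.py
python3 - <<'E'
from h import *
im=cv2.imread("pics/top0.png")
hsv=cv2.cvtColor(im,cv2.COLOR_BGR2HSV);print("lid",hsv[205,325],hsv[212,305],"base",hsv[235,283],hsv[185,290],hsv[185,343])
for T in(125,135,145,155):
    c,tc,a,l,A,m=box(im,TH=T);print(T,c,tc,a,l,A)
E
```

```text
lid [  6   8 162] [  8   6 164] base [ 13 150 156] [ 11  14 142] [ 10  16 145]
125 [0.59974364 0.00463548] [0.60062003 0.02375924] [ -19.818659 -131.26349   103.2031  ] [0.14611472 0.15054737 0.16712111] 0.02039087077034764
135 [0.59607585 0.01094476] [0.60843265 0.02175921] [  12.0638075 -121.33325    129.74529  ] [0.1558522  0.14589769 0.11971256] 0.017038993875199027
145 [ 0.58504778 -0.0016387 ] [ 0.5857689  -0.00097925] [-118.69394    122.02855      1.4228381] [0.10284326 0.10335864 0.10422558] 0.01265041305596351
155 [ 5.85857469e-01 -1.58932530e-04] [ 0.5846157  -0.00168693] [   0.67740536 -118.31536     121.28727   ] [0.10189345 0.10167105 0.10332804] 0.011799551181452456
```

```bash
python3 -m jog '[[[-0.532,-0.381,0,0,0,95],[-0.532,-0.381,0,0,0,95],[-0.532,-0.381,0,0,0,95],[-0.532,-0.381,0,0,0,95],[-0.532,-0.381,0,0,0,95],[-0.532,-0.381,0,0,0,95],[-0.532,-0.381,0,0,0,95],[-0.532,-0.381,0.07,0,0,95],[-0.532,-0.381,0.07,0,0,95],[-0.532,-0.381,0.07,0,0,95],[-0.532,-0.381,0.07,0,0,95],[-0.532,-0.381,0.07,0,0,95]]]' 100
python3 - <<'E'
from h import *
from scipy.spatial.transform import Rotation as R
for n in("top","side"): cv2.imwrite(f"pics/{n}1.png",optics.read_camera(n))
s=status.get_state();r=R.from_rotvec(s["tool_rot"]).as_matrix();print(s["time_s"],s["tcp_pos"],"yaw_y",np.degrees(np.arctan2(r[1,1],r[0,1])),r[:,2],s["joints"],s["contact_force"])
E
```

```text
time_s: 1.6
tcp_pos: [0.5553, -0.0599, 0.1607]
tool_rot: [-2.702, -1.6, 0.003]
contact_force: [0.3, 0.7, 0.0]
finger_gap: 1.0
grip_force: 0.0
1.7 [ 0.55458692 -0.05731139  0.16206417] yaw_y -28.588356167032895 [-1.75422731e-03  9.39998603e-04 -9.99998020e-01] [-3.03278062e-01  3.29750410e-01  1.61705017e+00  4.00920582e-04
  1.19674701e+00  1.95536010e-01] [ 0.71555598 -0.13674184  0.31792854]
```

View pics/side1.png

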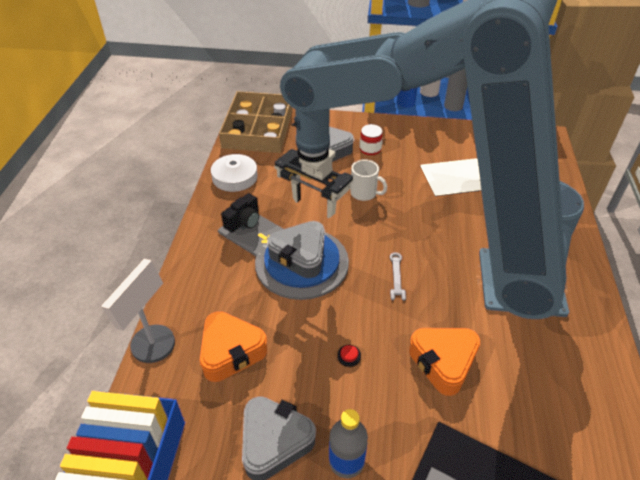

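```bash
python3 -m jog '[[[0,0,0.04,0,0,0],[0,0,0.07,0,0,0],[0,0,0.09,0,0,0],[0,0,0.098,0,0,0],[0,0,0.098,0,0,0],[0,0,0.098,0,0,0]]]' 100
python3 - <<'E'
from h import *
I=[optics.read_camera(n) for n in("top","side")]
cv2.imwrite("pics/m2.png",np.hstack([cv2.resize(I[0][140:270,250:390],(400,371),interpolation=3),cv2.resize(I[1][160:290,250:390],(400,371),interpolation=3)]))
E
```

```text
time_s: 2.45
tcp_pos: [0.5559, -0.0573, 0.0659]
tool_rot: [2.699, 1.605, 0.002]
contact_force: [0.3, -0.8, 0.4]
finger_gap: 0.999
grip_force: 0.0
```

View pics/m2.png

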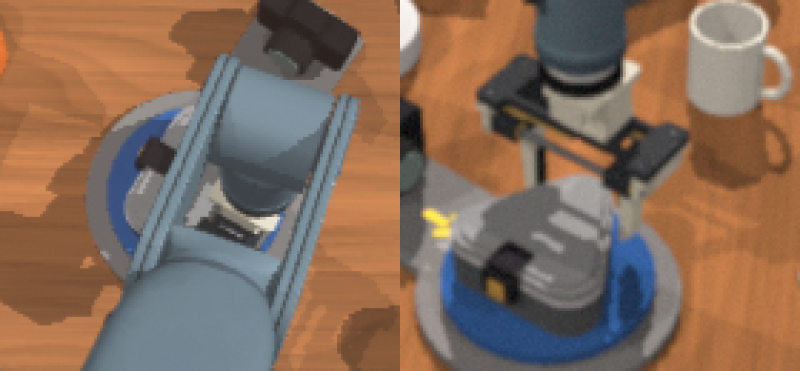

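The fingers straddle the far corner with clearance on both sides. Now I'll compute the arc rows about the turntable axis.

```bash
cat >> h.py <<'E'
from scipy.spatial.transform import Rotation as R
def arc(degs,c=C,rad=None):
    s=status.get_state();r=R.from_rotvec(s["tool_rot"]).as_matrix();p=np.array(s["tcp_pos"])[:2];
    for d in degs:
        q=R.from_euler("z",-d,degrees=True).as_matrix()[:2,:2]@(p-c)+c
        v=r.T@np.r_[q-p,0];print(f"[{v[0]:.3f},{v[1]:.3f},0,0,0,{d:g}]",end=",")
    print()
E
python3 -c "
from h import *
arc([5,10,15,20,25,30,35,40,45,50,55,60])"
```

```text
[-0.001,-0.006,0,0,0,5],[-0.001,-0.011,0,0,0,10],[-0.000,-0.017,0,0,0,15],[0.001,-0.022,0,0,0,20],[0.002,-0.028,0,0,0,25],[0.004,-0.033,0,0,0,30],[0.006,-0.038,0,0,0,35],[0.009,-0.043,0,0,0,40],[0.012,-0.048,0,0,0,45],[0.016,-0.052,0,0,0,50],[0.019,-0.056,0,0,0,55],[0.024,-0.060,0,0,0,60],
```

```bash
python3 -m jog '[[[-0.001,-0.003,0,0,0,3],[-0.001,-0.007,0,0,0,6],[-0.001,-0.011,0,0,0,10],[0,-0.017,0,0,0,15],[0.001,-0.022,0,0,0,20],[0.002,-0.028,0,0,0,25],[0.004,-0.033,0,0,0,30],[0.006,-0.038,0,0,0,35],[0.009,-0.043,0,0,0,40],[0.012,-0.048,0,0,0,45],[0.014,-0.050,0,0,0,48],[0.016,-0.052,0,0,0,50]]]' 80
python3 - <<'E'
from h import *
arc([3,7,11,15,20,25,30,34,37,39,40,41,42,43,44,45])
I=[optics.read_camera(n) for n in("top","side")]
cv2.imwrite("pics/m3.png",np.hstack([cv2.resize(I[0][140:270,250:390],(400,371),interpolation=3),cv2.resize(I[1][160:290,250:390],(400,371),interpolation=3)]))
E
```

```text
time_s: 4.05
tcp_pos: [0.5175, -0.0191, 0.0654]
tool_rot: [3.125, 0.312, 0.002]
contact_force: [-0.8, -2.0, 0.9]
finger_gap: 0.798
grip_force: 1.4
[-0.000,-0.003,0,0,0,3],[-0.001,-0.008,0,0,0,7],[-0.001,-0.012,0,0,0,11],[-0.000,-0.017,0,0,0,15],[0.000,-0.022,0,0,0,20],[0.002,-0.028,0,0,0,25],[0.004,-0.033,0,0,0,30],[0.005,-0.037,0,0,0,34],[0.007,-0.040,0,0,0,37],[0.008,-0.042,0,0,0,39],[0.009,-0.043,0,0,0,40],[0.009,-0.044,0,0,0,41],[0.010,-0.045,0,0,0,42],[0.010,-0.046,0,0,0,43],[0.011,-0.047,0,0,0,44],[0.012,-0.048,0,0,0,45],
```

View pics/m3.png

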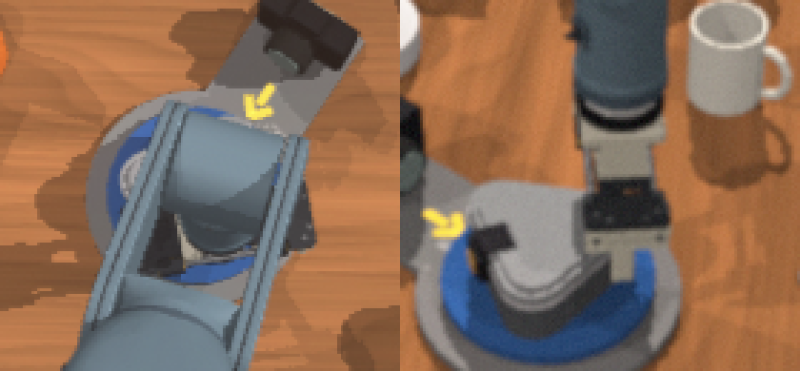

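The push works: the box follows, with the clasp now about halfway round at crop (490,240) and the finger force small. I'll continue the arc.

```bash
python3 -m jog '[[[0,-0.003,0,0,0,3],[-0.001,-0.008,0,0,0,7],[-0.001,-0.012,0,0,0,11],[0,-0.017,0,0,0,15],[0,-0.022,0,0,0,20],[0.002,-0.028,0,0,0,25],[0.004,-0.033,0,0,0,30],[0.005,-0.037,0,0,0,34],[0.007,-0.040,0,0,0,37],[0.009,-0.043,0,0,0,40],[0.010,-0.045,0,0,0,42],[0.011,-0.047,0,0,0,44]]]'
python3 -m jog '[[[0,0,0,0,0,0],[0,0,0,0,0,0]]]' 100
python3 -m jog '[[[0,0,-0.05,0,0,0],[0,0,-0.1,0,0,0],[0,-0.06,-0.13,0,0,0],[-0.05,-0.1,-0.13,0,0,0],[-0.1,-0.15,-0.13,0,0,0],[-0.15,-0.2,-0.13,0,0,0],[-0.15,-0.2,-0.13,0,0,0]]]'
python3 - <<'E'
from h import *
s=status.get_state();r=R.from_rotvec(s["tool_rot"]).as_matrix();print(s["tcp_pos"],"yaw_y",np.degrees(np.arctan2(r[1,1],r[0,1])))
I=[optics.read_camera(n) for n in("top","side")]
for T in(140,145,148,152,155):
    c,tc,a,l,A,m=box(I[0],TH=T);print(T,c,tc,a,l,A)
cv2.imwrite("pics/t4.png",I[0])
cv2.imwrite("pics/m4.png",np.hstack([cv2.resize(I[0][140:270,250:390],(400,371),interpolation=3),cv2.resize(I[1][160:290,250:390],(400,371),interpolation=3)]))
E
```

```text
time_s: 5.65
tcp_pos: [0.5186, 0.0295, 0.065]
tool_rot: [3.015, -0.881, 0.0]
contact_force: [-0.7, -0.1, 0.6]
finger_gap: 0.801
grip_force: 0.6
time_s: 5.9
tcp_pos: [0.5188, 0.0296, 0.0649]
tool_rot: [-3.016, 0.879, -0.001]
contact_force: [-1.0, -0.4, 0.1]
finger_gap: 0.965
grip_force: 0.0
time_s: 6.78
tcp_pos: [0.4985, 0.282, 0.1947]
tool_rot: [-3.017, 0.873, 0.0]
contact_force: [0.3, -0.8, 0.2]
finger_gap: 1.002
grip_force: 0.0
[0.49846902 0.28199031 0.19473727] yaw_y -122.29261018808735
140 [ 0.57944884 -0.00314522] [ 0.5806138  -0.00358661] [ 45.103622 -78.66723  161.1538  ] [0.1052194  0.10935175 0.10117942] 0.012694060122694861
145 [ 0.57968476 -0.00342598] [ 0.58052737 -0.00404748] [ 44.90375 -78.57501 160.93906] [0.10445978 0.10891699 0.10110658] 0.012609841503396113
148 [ 0.57996528 -0.00401148] [ 0.58102256 -0.00443776] [ 45.200943 -78.8533   160.92754 ] [0.10423128 0.10866652 0.09993735] 0.01240271244397196
152 [ 0.58035187 -0.0026072 ] [ 0.58068156 -0.00106012] [-75.5831  164.15367  44.02348] [0.0990923  0.09961377 0.09895851] 0.011513696674485752
155 [ 0.62960653 -0.08504169] [ 0.62852675 -0.08404249] [  64.490746  -42.81586  -152.77354 ] [0.00913826 0.00588667 0.00928197] 3.8532738050989224e-05
```

View pics/m4.png

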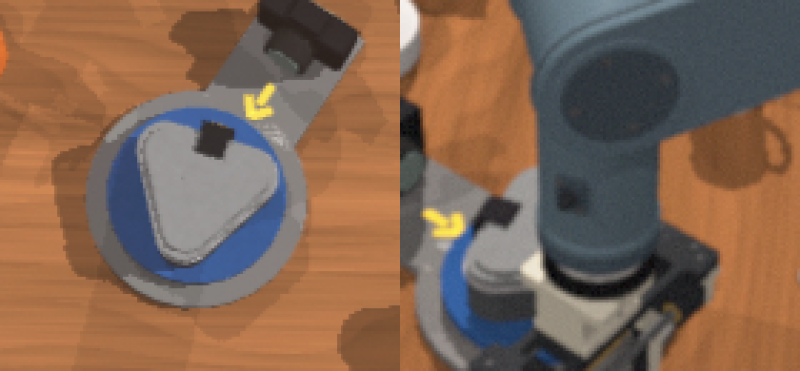

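The clasp at crop (215,137) now points to about -17°, against the arrow at about -30°, and the box centre is within 8 mm of the axis. About 13° more clockwise is needed, so I'll re-enter at the same place and finish.

```bash
python3 -m jog '[[[0.05,0.05,0,0,0,0],[0.1,0.1,0,0,0,0],[0.15,0.14,0,0,0,0],[0.15,0.2,0.03,0,0,0],[0.15,0.2,0.03,0,0,0],[0.15,0.2,0.08,0,0,0],[0.15,0.2,0.11,0,0,0],[0.15,0.2,0.13,0,0,0],[0.15,0.2,0.13,0,0,0],[0.15,0.2,0.13,0,0,0]]]' 100
python3 -m jog '[[[0,0,0,0,0,0],[0,0,0,0,0,0],[0,0,0,0,0,0]]]' 80
python3 -c "
from h import *
print(status.get_state()['contact_force'])
arc([2,4,6,8,10,12,13.5])"
```

```text
time_s: 8.12
tcp_pos: [0.5194, 0.0293, 0.0656]
tool_rot: [-3.016, 0.88, -0.002]
contact_force: [0.4, -0.2, -0.0]
finger_gap: 1.002
grip_force: 0.0
time_s: 8.5
tcp_pos: [0.5189, 0.0297, 0.0651]
tool_rot: [-3.016, 0.88, -0.001]
contact_force: [-0.1, -0.0, 0.1]
finger_gap: 0.806
grip_force: 0.1
[-0.11309706 -0.00912794  0.11774849]
[-0.000,-0.002,0,0,0,2],[-0.000,-0.005,0,0,0,4],[-0.001,-0.007,0,0,0,6],[-0.001,-0.009,0,0,0,8],[-0.001,-0.011,0,0,0,10],[-0.001,-0.014,0,0,0,12],[-0.000,-0.015,0,0,0,13.5],
```

```bash
python3 -m jog '[[[0,-0.002,0,0,0,2],[0,-0.005,0,0,0,4],[-0.001,-0.007,0,0,0,6],[-0.001,-0.009,0,0,0,8],[-0.001,-0.011,0,0,0,10],[-0.001,-0.014,0,0,0,12],[-0.001,-0.0155,0,0,0,13.5],[-0.001,-0.0155,0,0,0,13.5]]]'
python3 -m jog '[[[0,0,0,0,0,0],[0,0,0,0,0,0]]]' 100
python3 -m jog '[[[0,0,-0.05,0,0,0],[0,0,-0.1,0,0,0],[0,-0.06,-0.13,0,0,0],[-0.05,-0.1,-0.13,0,0,0],[-0.1,-0.15,-0.13,0,0,0],[-0.15,-0.2,-0.13,0,0,0],[-0.15,-0.2,-0.13,0,0,0]]]' 0
python3 - <<'E'
from h import *
s=status.get_state();r=R.from_rotvec(s["tool_rot"]).as_matrix();print(s["tcp_pos"],"yaw_y",np.degrees(np.arctan2(r[1,1],r[0,1])))
I=optics.read_camera("top")
for T in(138,142,145,148,151):
    c,tc,a,l,A,m=box(I,TH=T);print(T,c,tc,np.sort(a)+np.array([60,-60,-180]),l,A)
cv2.imwrite("pics/m5.png",cv2.resize(I[140:260,265:385],(600,600),interpolation=3))
S=np.array([.427,.282]);d=np.r_[S-s["tcp_pos"][:2],0];print("to btn tool xy",r.T@d)
for nm,px in(("top",(228.96,252.32)),("side",(348.9,352.5))): print([ray(nm,px,z).round(4).tolist() for z in(.02,.03,.04,.05)])
E
```

```text
time_s: 9.5
tcp_pos: [0.526, 0.0434, 0.0647]
tool_rot: [-2.892, 1.228, 0.0]
contact_force: [-0.3, -0.6, 0.6]
finger_gap: 0.8
grip_force: 0.3
time_s: 9.75
tcp_pos: [0.5263, 0.0432, 0.0647]
tool_rot: [-2.891, 1.228, -0.001]
contact_force: [-0.1, -0.4, 0.4]
finger_gap: 0.967
grip_force: 0.0
time_s: 10.62
tcp_pos: [0.5652, 0.2935, 0.1944]
tool_rot: [-2.893, 1.223, 0.0]
contact_force: [0.2, 0.4, -0.1]
finger_gap: 0.297
grip_force: 0.0
[0.5652328  0.29351332 0.19441312] yaw_y -135.81879916583765
138 [ 0.57484402 -0.00453713] [ 0.57197803 -0.00488244] [-28.93273926 -30.28617477 -30.21731567] [0.1089361  0.11031602 0.11186733] 0.013625518039576665
142 [ 0.57744569 -0.00399479] [ 0.5751512  -0.00459851] [-30.30190277 -29.56960678 -31.60467529] [0.10668458 0.10604772 0.10962236] 0.012998222698795671
145 [ 0.57799053 -0.00476548] [ 0.577458   -0.00560162] [-31.1157074  -27.87174988 -29.83018494] [0.10722414 0.10160387 0.10654598] 0.012683539727612499
148 [ 0.57883023 -0.00302253] [ 0.5789566  -0.00453458] [-31.0002594  -27.93011475 -29.70205688] [0.10003863 0.10470949 0.10518   ] 0.012099758162055732
151 [0.56445705 0.00699494] [0.562075   0.00940198] [-33.14963531 -34.61667633 -28.51135254] [0.0824988  0.08485384 0.07586848] 0.007717433611029698
to btn tool xy [-8.80819274e-02  1.07156140e-01 -2.31640821e-06]
[[0.4281, 0.2802, 0.02], [0.4271, 0.2783, 0.03], [0.4261, 0.2764, 0.04], [0.4251, 0.2745, 0.05]]
[[0.4282, 0.2792, 0.02], [0.428, 0.2857, 0.03], [0.4278, 0.2922, 0.04], [0.4277, 0.2987, 0.05]]
```

View pics/m5.png

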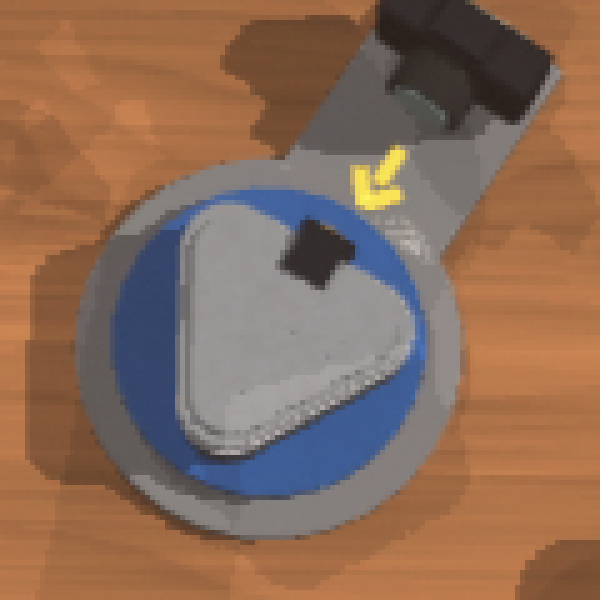

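The clasp at crop (318,252) points at about -30°, in line with the arrow, and the box centre is about 7 mm from the axis. Now for the shutter at (0.427, 0.280); its top is about 0.02 to 0.03 m high.

```bash
python3 -m jog '[[[-0.04,0.05,0,0,0,0],[-0.087,0.1085,0,0,0,0],[-0.087,0.1085,0.03,0,0,0],[-0.087,0.1085,0.07,0,0,0],[-0.087,0.1085,0.11,0,0,0],[-0.087,0.1085,0.13,0,0,0],[-0.087,0.1085,0.13,0,0,0],[-0.087,0.1085,0.13,0,0,0]]]' 0
python3 -m jog '[[[0,0,0.005,0,0,0],[0,0,0.010,0,0,0],[0,0,0.015,0,0,0],[0,0,0.018,0,0,0],[0,0,0.018,0,0,0]]]'
```

```text
time_s: 11.68
tcp_pos: [0.4284, 0.2768, 0.0656]
tool_rot: [-2.89, 1.229, -0.002]
contact_force: [0.2, -0.4, -0.1]
finger_gap: 0.009
grip_force: 0.0
time_s: 12.3
tcp_pos: [0.4272, 0.2773, 0.0463]
tool_rot: [2.891, -1.228, -0.001]
contact_force: [0.3, -0.5, 0.4]
finger_gap: 0.008
grip_force: 0.0
```

Tips are at z = 0.032 with no contact yet. I'll go down in 2 mm steps.

```bash
for i in 1 2; do python3 -m jog '[[[0,0,0.002,0,0,0],[0,0,0.004,0,0,0],[0,0,0.004,0,0,0]]]' | grep -E 'tcp|contact'; done
```

```text
tcp_pos: [0.4273, 0.2773, 0.0425]
contact_force: [0.1, 0.1, 0.0]
tcp_pos: [0.4273, 0.2773, 0.0384]
contact_force: [0.4, 0.9, -0.5]
```

```bash
for i in 1 2; do python3 -m jog '[[[0,0,0.002,0,0,0],[0,0,0.003,0,0,0],[0,0,0.003,0,0,0]]]' | grep -E 'tcp|contact'; done
```

```text
tcp_pos: [0.4275, 0.2774, 0.0357]
contact_force: [0.5, 0.1, 1.9]
tcp_pos: [0.4275, 0.2774, 0.0327]
contact_force: [-0.2, 0.2, 3.5]
```

```bash
for i in 1 2; do python3 -m jog '[[[0,0,0.001,0,0,0],[0,0,0.002,0,0,0],[0,0,0.002,0,0,0]]]' | grep -E 'tcp|contact'; done
```

```text
tcp_pos: [0.4276, 0.2774, 0.0307]
contact_force: [-1.3, 0.5, 5.4]
tcp_pos: [0.4276, 0.2774, 0.0301]
contact_force: [-3.2, -1.9, 17.4]
```

The button has bottomed out: 17 N, with the TCP stopped 1.4 mm short of its target. I'll release, rise and check the box.

```bash
python3 -m jog '[[[0,0,-0.01,0,0,0],[0,0,-0.04,0,0,0],[0,0,-0.09,0,0,0],[0,0,-0.12,0,0,0],[0,0,-0.12,0,0,0],[0,0,-0.12,0,0,0]]]'
python3 - <<'E'
from h import *
I=[optics.read_camera(n) for n in("top","side")]
for T in(142,145,148):
    c,tc,a,l,A,m=box(I[0],TH=T);print(T,c,tc,np.sort(a)+np.array([60,-60,-180]))
cv2.imwrite("pics/m6.png",cv2.resize(np.hstack(I),(800,300)))
E
```

```text
time_s: 15.3
tcp_pos: [0.4266, 0.2771, 0.1475]
tool_rot: [2.89, -1.228, -0.002]
contact_force: [-0.7, -0.4, -0.4]
finger_gap: 0.009
grip_force: 0.0
142 [ 0.5792456 -0.0020364] [ 0.57832974 -0.00123113] [-28.90759277 -30.29906654 -30.19287109]
145 [ 0.5792456 -0.0020364] [ 0.57832974 -0.00123113] [-28.90759277 -30.29906654 -30.19287109]
148 [ 0.57995221 -0.00289679] [ 0.58067167 -0.00284631] [-30.41790771 -28.22119713 -29.07019043]
```

View pics/m6.png

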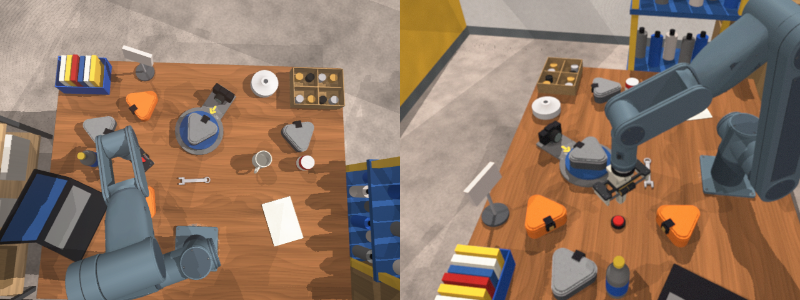

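The box is still at about -30° near the centre, the button (side view, 618,222) is up, and the gripper is clear of everything. Handing in.

```bash
python3 -c "
from bench import order
print(order.hand_in())"
```

```text
the job is handed in; nothing more can be done
None
```

I turned the toolbox until its clasp was in line with the yellow arrow (within about 2° by camera, box centre under 10 mm from the axis), then pressed the shutter until it bottomed out and let it go, and handed the job in at about 15 s; no verdict was returned.

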